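Clear the hub and fetch the brass bushing for check weighing

ROBOT

A 6-joint arm with a two-finger parallel gripper is mounted at the origin on the work surface. World frame = base frame: x ahead of the robot, y to its left, z up, the work surface at z = 0. Lengths are in m, angles in rad, forces in N, time in s.
With the tool pointing down it reaches from about 0.375 to 0.9 m from the base axis. Payload 3.1 kg.
Tool frame: the origin (TCP) lies midway between the tips of the shut fingers; the grasp point (between the pads) lies 19 mm behind it; z points along the fingers, y is the line along which they close (so a half turn about z gives the same grasp; the last joint's range is limited). The gripper opens to 87 mm and grips with 3 to 60 N. Pads are 19 mm wide; open, the fingers measure 117 mm over their backs; the gripper's body (75 mm by 190 mm) begins 51 mm behind the grasp point.
Start: joints at [1.119, 0.527, 1.433, -0, 1.181, -0.178], TCP at [0.168, 0.602, 0.223] pointing down, gripper open.
Joint ranges: [-3.08, 3.08], [-0.75, 2.2], [0.22, 2.44], [-1.43, 4.57], [0, 2.65], [-2.85, 2.85]. Speed limits (rad/s): [2.79, 2.79, 3.14, 3.14, 3.14, 3.14].

INTERFACE

Orientations are given as a unit quaternion [x, y, z, w].
In Python, from rig import robot gives the robot as it stands.
- The arm moves only by the shell command python3 -m jog 'ROWS' [FORCE]. ROWS is a JSON object of lists of equal length, an entry for each row: "dp": the shift along the tool's x, y, z in mm, a list of three; "delta_rot": the turn, a rotation vector about the tool's x, y, z in rad, a list of three; "gripper": the opening, from -1 (shut) to 1 (fully open). A call has 1 to 12 rows; each row is the pose to reach, as a shift and turn from the pose commanded when the call began, along the tool's axes at that moment; what a row does not reach only later rows make up. A row lasts 1/10 s, in which the tool goes at most 50 mm and 8.59 degrees, less where a joint would pass 70% of its speed; a pose out of reach is approached as far as the arm can. A call with a gripper value outside its range is refused whole. The fingers move at their own pace and stop on an object; FORCE is the grip in N (left out, the last holds). Time passes only in rows, so rows that repeat a pose let the fingers close. It gives the time, the measured TCP pose, the force, the opening and the grip force at its end, in the units of the state.
- robot.get_obs(): the state, without advancing time (a new reading comes with each control period).
- robot.camera(name): name is "scene" or "top" or "wrist"; returns the picture (400x640x3 uint8, red, green, blue); there is no depth.
- robot.camera_model(name): a dict with "fx", "fy", "cx", "cy" (pixels), "xyz" and "orientation" of the camera in the world; the wrist camera has in their place "T_tool_cam" (4x4, takes a point from camera to tool coordinates, whose origin is the TCP and whose axes are the flange's). Camera axes: x right, y down, z forward; pixel columns grow to the right and rows downward; lengths in m; the calibration is good to about 2 mm. A picture is of the moment at which its call begins: read the wrist's pose just before it. camera_model takes no time and is no camera call.
- robot.hand_in(): hands the job in; it is judged then, once.
Trained networks look in the newest picture that a camera, given by its name, has taken for a name from the list of things; names that differ only in an ending like _2 or _b are one class to them, and where a whole thing is asked for, a point or a joint stands for the part that bears it (a point fixed in the world has none). Each returns a list of dicts, best first, with "score" (0 to 1); they miss things now and then, are a little off and sometimes report something else, mostly with a low value. They report only what shows in the picture. A call takes as long as a camera call. They do not tell look-alikes from the thing itself.
- robot.search_frame(name, camera): "rect" ([left, top, right, bottom] in pixels, round what is visible of it).
The state is a dict: "time": time; "q": joint angles; "joint_velocities": joint speeds; "joint_torque": joint torques, N m; "position": TCP position; "tool_rot": TCP orientation; "ft_force": force on the tool from outside, world axes, zero at the start; "moment": the same for the moment, N m; "grip_width": finger opening in m; "grip_force": force on a finger pad.
Only numpy, scipy, OpenCV 4.12 (cv2) and the standard library are available. Lean on these libraries where they do the work, as an engineer would, in place of code of your own. Each camera call takes 0.05 s, during which the arm holds its last target. There are 200 camera calls.

TASK

The brass bushing in the pocket tray under the blue barred shelf is needed for check weighing, but a blue roller hub has been left standing in front of it: first put the hub, upright, in the empty cell of the green tray. Then pluck the brass bushing out of its pocket and stand it upright on the steel pan of the scale, wholly on the pan. Set both down rather than letting them drop, and leave everything else where it is.

Things in the scene. Friction and masses are not known exactly. Their poses are not given: they have to be found in the camera images.
- bushing: The wanted brass (gold-coloured) bushing, solid-looking cylinder 18 mm in diameter, 48 mm tall, about 70 g, standing upright in a pocket with its top 36 mm above the pocket tray's top face. Origin: centre of its lower end; z up. It stands in any one of the four pockets, the blue hub before it.
- hub: Blue roller hub standing on the table about 75 mm in front of the brass bushing, at the rack's open side. 110 mm tall, about 250 g: foot disc 64 mm in diameter, 18 mm high; body about 52 mm in diameter up to 50 mm; then a plain neck 36 mm in diameter from 57 mm to the top at 110 mm (grip here). Origin: centre of its underside; z up.
- rack: Fixed rack: a black pocket tray, 50 mm (x) by 230 mm (y), top at z = 30 mm, with one row of four square pockets 20 mm wide, 12 mm deep (floor at z = 18 mm), at x = 0, y = -84, -28, 28, 84 mm, and a shelf above. Two 20 mm posts behind at x = 95, y = +-100 mm. Origin: under the middle of the row; x from the open front (facing the robot's right) to the back, y along the row, z up.
- shelf_edge (a point): Middle of the lower front edge of the blue open-barred shelf over the pockets, 12 mm nearer the front than the row, 200 mm above the table. The shelf is 250 mm wide, 12 mm thick, reaches 122 mm back; with the stock on it, 235 mm high. It blocks a vertical gripper over the pockets: come in below it from the front, tool tilted 30 to 45 degrees, fingers either side of the bushing along the row.
- hubtray: Fixed green open tray, 215 mm (x) by 115 mm (y), walls 5 mm thick and 25 mm high, floor 5 mm thick, one divider across the middle: two cells of 100 by 105 mm. A black hub stands in the cell at +x (farther from the robot), the cell at -x is empty. Stands to the right of the rack, before or beyond the scale. Origin: centre of its underside; z up.
- free_cell (a point): Centre of the inner floor of the green tray's empty cell, z = 5 mm above the table.
- scale: Fixed white counting scale, 200 mm (x) by 140 mm (y), housing top 54 mm high; a round steel pan 130 mm in diameter lies 30 mm towards +x of its centre. Stands to the right of the rack, before or beyond the green tray. Origin: centre of its underside; z up.
- pan (a point): Centre of the upper face of the scale's steel pan, 70 mm above the table.
- steel0: Grey steel bushing, solid-looking cylinder 18 mm in diameter, 48 mm tall, about 70 g, standing upright in a pocket with its top 36 mm above the pocket tray's top face. Origin: centre of its lower end; z up. To be left in its pocket.
- steel1: Grey steel bushing, solid-looking cylinder 18 mm in diameter, 48 mm tall, about 70 g, standing upright in a pocket with its top 36 mm above the pocket tray's top face. Origin: centre of its lower end; z up. To be left in its pocket.
- steel2: Grey steel bushing, solid-looking cylinder 18 mm in diameter, 48 mm tall, about 70 g, standing upright in a pocket with its top 36 mm above the pocket tray's top face. Origin: centre of its lower end; z up. To be left in its pocket.
- black_hub: Black roller hub of the same shape and size as the blue one (110 mm tall, foot 64 mm), standing in the other cell of the green tray; leave it. Origin: centre of its underside.
- wrench: Steel wrench, 170 mm long, lying on the table beyond the green tray or scale; leave it. Origin: near its middle, on the table; x along it.
- grease: Closed jar 56 mm in diameter, 110 mm tall, red cap, standing beyond and to the left of the rack; leave it. Origin: centre of its underside.
Things that resemble listed ones, but are neither listed nor needed, are in the scene too. Of the things that look like the hubtray, the middle-sized one is meant.

How it is judged:
By the outcome, as a careful person would: the job done as asked, in the order asked, and still so for the second after the job is handed in, with the robot touching nothing.
It also fails if it takes over 64 s, if anything falls off the work surface, if the arm or the gripper's body presses on something with over 40 N, if the wrist force passes 120 N, or if a joint passes its speed limit or range.

## Working session

There is one attempt and no reset: what is moved stays moved. The work goes in short steps, Python scripts to look and compute and a shell command to move; the robot and the scene stay as the last step left them, time stands still between calls to the robot, and variables do not carry over. Pictures are saved under pics/ and viewed, at most 15 in all, crops included, and the job is handed in when it is done.

```bash
ls; mkdir -p pics; cat > h.py <<'E'
import numpy as np, cv2, json
from scipy.spatial.transform import Rotation as R
from rig import robot
def cam(name):
    m=robot.camera_model(name)
    if "T_tool_cam" in m:
        o=robot.get_obs(); T=np.eye(4); T[:3,:3]=R.from_quat(o["tool_rot"]).as_matrix(); T[:3,3]=o["position"]
        T=T@np.array(m["T_tool_cam"])
    else:
        T=np.eye(4); T[:3,:3]=R.from_quat(m["orientation"]).as_matrix(); T[:3,3]=m["xyz"]
    return m,T
def ray(c,u,v):
    m,T=c; d=T[:3,:3]@np.array([(u-m["cx"])/m["fx"],(v-m["cy"])/m["fy"],1]); return T[:3,3],d
def atz(c,u,v,z):
    p,d=ray(c,u,v); return p+d*(z-p[2])/d[2]
def proj(c,P):
    m,T=c; q=(np.array(P)-T[:3,3])@T[:3,:3]; return m["fx"]*q[0]/q[2]+m["cx"],m["fy"]*q[1]/q[2]+m["cy"]
def tri(rays):
    A=np.zeros((3,3));b=np.zeros(3)
    for p,d in rays:
        d=d/np.linalg.norm(d);M=np.eye(3)-np.outer(d,d);A+=M;b+=M@p
    return np.linalg.solve(A,b)
def save(im,name): cv2.imwrite("pics/"+name,im[:,:,::-1])
E
python3 - <<'E'
from h import *
np.set_printoptions(precision=4,suppress=True)
o=robot.get_obs(); print(o["time"],o["position"],o["tool_rot"],o["grip_width"])
for n in["scene","top"]:
    m=robot.camera_model(n); print(n,m)
    im=robot.camera(n); save(im,n+"0.png")
    for t in["bushing","hub","rack","hubtray","scale","steel0","black_hub","grease","wrench","shelf_edge"]:
        print(t,[(np.round(r["rect"]).tolist(),round(r["score"],2)) for r in robot.search_frame(t,n)])
print(robot.camera_model("wrist"),robot.get_obs()["time"])
E
```

```text
pics
0.0 [0.168  0.6013 0.2216] [ 0.136   0.9907 -0.001  -0.0003] 0.0868701105051498
scene {'fx': 475.0804008553188, 'fy': 475.0804008553188, 'cx': 319.3762376664764, 'cy': 206.62849995065304, 'xyz': array([ 1.3119, -0.3191,  0.8045]), 'orientation': array([ 0.7361,  0.4924, -0.2535, -0.3891])}
bushing []
hub [([378.0, 248.0, 402.0, 293.0], 0.93)]
rack [([366.0, 155.0, 481.0, 282.0], 0.65)]
hubtray [([241.0, 242.0, 310.0, 321.0], 0.98), ([152.0, 216.0, 182.0, 262.0], 0.8), ([315.0, 155.0, 403.0, 212.0], 0.59)]
scale [([143.0, 248.0, 232.0, 338.0], 0.84)]
steel0 [([402.0, 241.0, 411.0, 254.0], 0.67), ([376.0, 218.0, 385.0, 229.0], 0.59)]
black_hub [([268.0, 256.0, 297.0, 306.0], 0.8)]
grease [([463.0, 202.0, 479.0, 242.0], 0.61), ([268.0, 258.0, 298.0, 307.0], 0.61)]
wrench [([239.0, 334.0, 315.0, 372.0], 0.88), ([373.0, 218.0, 385.0, 230.0], 0.6), ([388.0, 228.0, 395.0, 241.0], 0.54)]
shelf_edge [([366.0, 155.0, 481.0, 288.0], 0.72)]
top {'fx': 420.6822406058033, 'fy': 420.6822406058033, 'cx': 315.57845373309243, 'cy': 202.82623719433724, 'xyz': array([0.2264, 0.0694, 1.2542]), 'orie
[... 237 characters left out ...]
 ([423.0, 257.0, 460.0, 313.0], 0.79), ([205.0, 254.0, 268.0, 356.0], 0.56)]
scale [([405.0, 166.0, 470.0, 242.0], 0.63)]
steel0 []
black_hub [([354.0, 166.0, 379.0, 191.0], 0.7), ([406.0, 165.0, 468.0, 241.0], 0.5)]
grease [([171.0, 170.0, 202.0, 199.0], 0.67), ([356.0, 133.0, 411.0, 142.0], 0.57)]
wrench [([356.0, 132.0, 411.0, 142.0], 0.67)]
shelf_edge [([199.0, 126.0, 269.0, 231.0], 0.7)]
{'fx': 345.16494081094015, 'fy': 345.16494081094015, 'cx': 315.84894816003435, 'cy': 203.33974434865465, 'T_tool_cam': array([[-0.0006, -0.9527, -0.3039,  0.0843],
       [ 1.    , -0.0004, -0.0006, -0.0003],
       [ 0.0005, -0.3039,  0.9527, -0.1624],
       [ 0.    ,  0.    ,  0.    ,  1.    ]])} 1.1
```

View pics/scene0.png

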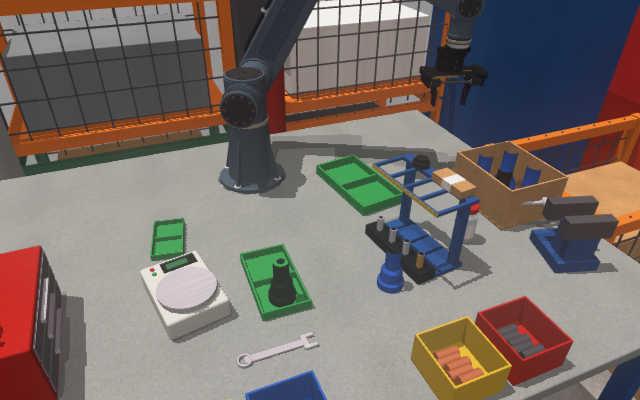

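View pics/top0.png

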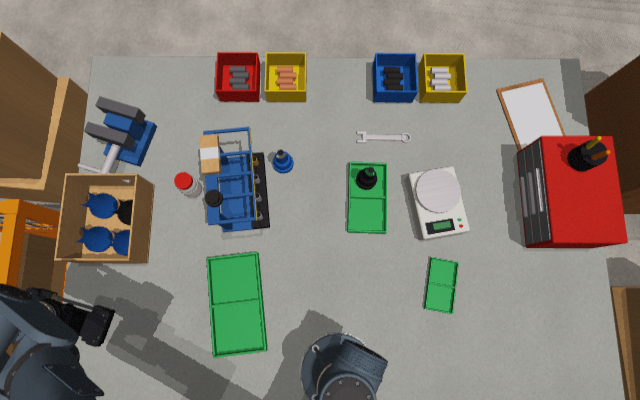

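The scene picture shows the blue hub at (390,270) with the brass bushing (420,260) just behind it in the rack's end pocket. The three steel bushings stand to its left, and the middle-sized green tray is at (275,280) with the scale at (187,290). In the top view the hub is at (282,160), the brass bushing at (257,160), the middle tray at (367,198) and the scale at (437,200). The other two green trays are decoys.

```bash
python3 - <<'E'
from h import *
np.set_printoptions(precision=4,suppress=True)
t=cam("top");s=cam("scene")
for n,u,v,z in[("hubtop",281,155,.11),("brass",257,159,.066),("st",260,213,.066),("traymid",367,197,.02),("freecell",367,214,.005),("pan",438,190,.07),("grease",182,180,.11),("shelf",235,180,.2),("box",105,180,.1),("scale",437,202,.05)]:
    print(n,atz(t,u,v,z))
print("hubfoot",atz(s,390,283,0.0), "hubtri",tri([ray(t,281,155),ray(s,392,251)]))
print("brass scene",atz(s,421,254,.066),"st",atz(s,380,219,.066))
# wrist model: R=Rz(q1)Ry(q2+q3)Rz(q4)Ry(q5)Rz(q6+pi/2)
o=robot.get_obs();q=o["q"]
M=lambda q:R.from_euler("z",q[0])*R.from_euler("y",q[1]+q[2])*R.from_euler("z",q[3])*R.from_euler("y",q[4])*R.from_euler("z",q[5]+np.pi/2)
print(M(q).as_quat(),o["tool_rot"])
# tilt options
for q1 in(0,.2,.4):
  for a in(1.6,1.9,2.2):
    for tl in(30,40):
      for sx in(1,-1):
        c_,s_=np.cos(np.radians(tl)),np.sin(np.radians(tl))
        z=np.array([0,s_,-c_]);x=sx*np.array([0,c_,s_]);T=np.c_[x,np.cross(z,x),z]
        B=(R.from_euler("y",-a)*R.from_euler("z",-q1)*R.from_matrix(T)*R.from_euler("z",-np.pi/2)).as_euler("ZYZ")
        print(q1,a,tl,sx,B)
E
```

```text
hubtop [0.5996 0.1657 0.11  ]
brass [0.6012 0.2398 0.066 ]
st [0.4398 0.226  0.066 ]
traymid [ 0.4983 -0.0878  0.02  ]
freecell [ 0.4491 -0.0887  0.005 ]
pan [ 0.5091 -0.2875  0.07  ]
grease [0.5248 0.4418 0.11  ]
shelf [0.5021 0.2756 0.2   ]
box [0.5264 0.6625 0.1   ]
scale [ 0.4777 -0.2886  0.05  ]
hubfoot [0.6055 0.1712 0.    ] hubtri [0.603  0.1668 0.1   ]
brass scene [0.6047 0.2495 0.066 ] st [0.4423 0.227  0.066 ]
[0.136  0.9907 0.     0.    ] [0.136  0.9907 0.     0.    ]
0 1.6 30 1 [ 0.5238  1.5455 -0.0146]
0 1.6 30 -1 [0.5238 1.5455 3.127 ]
0 1.6 40 1 [ 0.6983  1.5484 -0.0188]
0 1.6 40 -1 [0.6983 1.5484 3.1228]
0 1.9 30 1 [ 0.5478  1.287  -0.1692]
0 1.9 30 -1 [0.5478 1.287  2.9724]
0 1.9 40 1 [ 0.7254  1.3205 -0.2162]
0 1.9 40 -1 [0.7254 1.3205 2.9254]
0 2.2 30 1 [ 0.6201  1.036  -0.349 ]
0 2.2 30 -1 [0.6201 1.036  2.7925]
0 2.2 40 1 [ 0.804   1.1031 -0.4376]
0 2.2 40 -1 [0.804  1.1031 2.704 ]
0.2 1.6 30 1 [0.5165 1.4459 0.1593]
0.2 1.6 30 -1 [ 0.5165  1.4459 -2.9823]
0.2 1.6 40 1 [0.6908 1.4202 0.1353]
0.2 1.6 40 -1 [ 0.6908  1.4202 -3.0063]
0.2 1.9 30 1 [0.5567 1.1875 0.0013]
0.2 1.9 30 -1 [ 0.5567  1.1875 -3.1403]
0.2 1.9 40 1 [ 0.7446  1.1934 -0.0687]
0.2 1.9 40 -1 [0.7446 1.1934 3.0729]
0.2 2.2 30 1 [ 0.6522  0.9398 -0.1934]
0.2 2.2 30 -1 [0.6522 0.9398 2.9482]
0.2 2.2 40 1 [ 0.8583  0.9836 -0.3116]
0.2 2.2 40 -1 [0.8583 0.9836 2.83  ]
0.4 1.6 30 1 [0.4917 1.3491 0.3369]
0.4 1.6 30 -1 [ 0.4917  1.3491 -2.8047]
0.4 1.6 40 1 [0.6628 1.2947 0.2947]
0.4 1.6 40 -1 [ 0.6628  1.2947 -2.8469]
0.4 1.9 30 1 [0.5468 1.088  0.1788]
0.4 1.9 30 -1 [ 0.5468  1.088  -2.9628]
0.4 1.9 40 1 [0.7434 1.065  0.0853]
0.4 1.9 40 -1 [ 0.7434  1.065  -3.0563]
0.4 2.2 30 1 [ 0.6664  0.8405 -0.029 ]
0.4 2.2 30 -1 [0.6664 0.8405 3.1126]
0.4 2.2 40 1 [ 0.8977  0.859  -0.1821]
0.4 2.2 40 -1 [0.8977 0.859  2.9595]
```

```bash
python3 -m jog '{"dp":[[0,0,-50],[-20,-20,-100],[-60,-55,-140],[-95,-90,-140],[-130,-122,-140],[-165,-155,-140],[-200,-190,-140],[-235,-222,-140],[-270,-255,-140],[-305,-288,-140],[-340,-321,-140],[-375,-354,-140]],"delta_rot":[[0,0,0],[0,0,-0.05],[0,0,-0.1],[0,0,-0.15],[0,0,-0.2],[0,0,-0.27],[0,0,-0.27],[0,0,-0.27],[0,0,-0.27],[0,0,-0.27],[0,0,-0.27],[0,0,-0.27]],"gripper":[1,1,1,1,1,1,1,1,1,1,1,1]}'
python3 -m jog '{"dp":[[-40,-50,0],[-70,-80,0],[-70,-80,0],[-70,-80,0]],"delta_rot":[[0,0,0],[0,0,0],[0,0,0],[0,0,0]],"gripper":[1,1,1,1]}'
python3 - <<'E'
from h import *
np.set_printoptions(precision=4,suppress=True)
o=robot.get_obs();print(o["time"],o["position"],o["tool_rot"],o["q"])
c=cam("wrist"); save(robot.camera("wrist"),"w1.png"); print(c[1].tolist())
for t in["bushing","steel0","hub","rack","hubtray","black_hub","scale"]: print(t,[(np.round(r["rect"]).tolist(),round(r["score"],2)) for r in robot.search_frame(t,"wrist")])
E
```

```text
time: 2.3
position: [0.4329, 0.1613, 0.3629]
tool_rot: [0.001, 1.0, 0.0, 0.001]
ft_force: [1.0, 0.3, 0.4]
grip_width: 0.0872
grip_force: 0.0
time: 2.7
position: [0.5026, 0.0817, 0.3622]
tool_rot: [0.003, 1.0, 0.0, -0.0]
ft_force: [-1.4, 0.4, 0.0]
grip_width: 0.0868
grip_force: 0.0
2.7 [0.5026 0.0817 0.3622] [ 0.0029  1.      0.0002 -0.0004] [-0.0588  0.2247  1.519   0.0003  1.3987 -1.6238]
[[0.006372178841510769, 0.9529735443328584, 0.30298649992776777, 0.4184582444393708], [0.9999796628780782, -0.005992953370685876, -0.0021813619920565417, 0.0819740466605067], [-0.00026299630302866346, 0.30299423808310977, -0.9529923517643665, 0.5246054812946866], [0.0, 0.0, 0.0, 1.0]]
bushing [([417.0, 216.0, 434.0, 230.0], 0.59)]
steel0 [([416.0, 138.0, 438.0, 155.0], 0.6), ([417.0, 177.0, 437.0, 197.0], 0.51), ([420.0, 98.0, 436.0, 116.0], 0.5)]
hub [([130.0, 261.0, 197.0, 274.0], 0.23)]
rack [([400.0, 49.0, 626.0, 295.0], 0.71), ([2.0, 54.0, 125.0, 219.0], 0.68)]
hubtray [([145.0, 73.0, 242.0, 226.0], 0.92), ([0.0, 0.0, 57.0, 24.0], 0.78), ([425.0, 2.0, 550.0, 28.0], 0.74)]
black_hub [([176.0, 169.0, 226.0, 217.0], 0.8)]
scale [([1.0, 55.0, 127.0, 220.0], 0.68), ([128.0, 260.0, 199.0, 274.0], 0.27), ([148.0, 75.0, 242.0, 225.0], 0.25)]
```

View pics/w1.png

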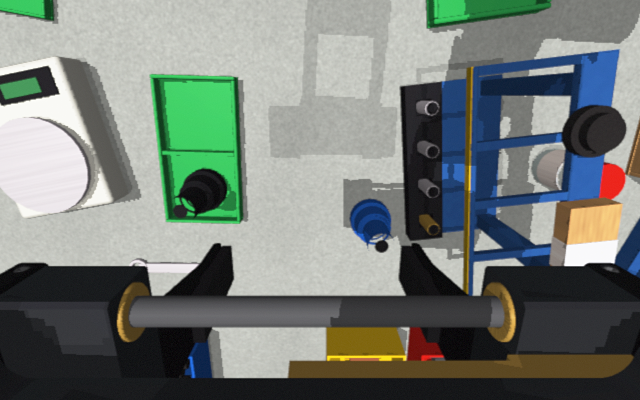

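The wrist view shows the blue hub at (372,225) with its top near (378,240). The brass bushing is at (429,225), with steel bushings at (428,107), (428,149) and (428,187). The tray is at (195,150) with its free cell at (197,113), and the scale pan is at (40,165).

```bash
python3 -m jog '{"dp":[[-35,-35,0],[-60,-60,0],[-60,-60,0],[-60,-60,0]],"delta_rot":[[0,0,0],[0,0,0],[0,0,0],[0,0,0]],"gripper":[1,1,1,1]}'
python3 - <<'E'
from h import *
np.set_printoptions(precision=4,suppress=True)
o=robot.get_obs();print(o["time"],o["position"],o["tool_rot"],o["q"])
c=cam("wrist"); im=robot.camera("wrist");save(im,"w2.png"); np.save("w2.npy",c[1])
a=cv2.imread("pics/w1.png")[60:260,330:450];b=im[40:240,330:530,::-1]
b2=im[20:220,100:300,::-1]
a=cv2.resize(a,None,fx=3,fy=3,interpolation=2);b=cv2.resize(b,None,fx=2.2,fy=3,interpolation=2)
cv2.imwrite("pics/cmp.png",np.hstack([a,b])[:600,:800])
E
```

```text
time: 3.5
position: [0.5616, 0.0229, 0.3621]
tool_rot: [0.002, 1.0, 0.0, -0.001]
ft_force: [-0.4, 0.7, -0.9]
grip_width: 0.0871
grip_force: 0.0
3.5 [0.5616 0.0229 0.3621] [ 0.0017  1.      0.0004 -0.0007] [-0.1583  0.3094  1.3989  0.0005  1.4348 -1.7258]
```

View pics/cmp.png

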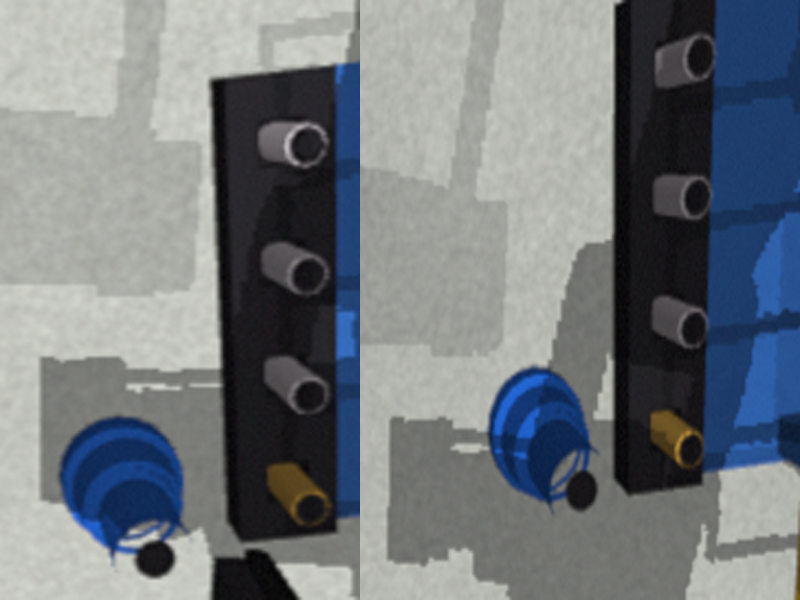

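View pics/w2.png

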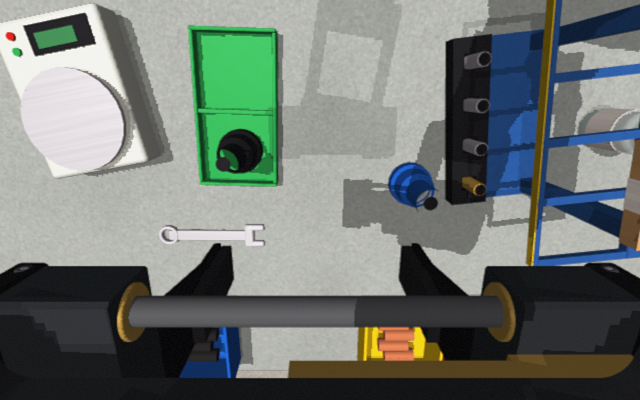

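The crops show the hub's bore (top centre) at (381.7,246) in w1 and (430.5,203.3) in w2. The brass top is at (434.3,229) and (479,188.7), and the last steel top at (432,108) and (484,59). In w2 the tray corners are (190,27), (277,29), (278,185) and (201,185), and the pan centre is about (73,118).

```bash
python3 - <<'E'
from h import *
np.set_printoptions(precision=4,suppress=True)
m=robot.camera_model("wrist")
T1=np.array([[0.006372178841510769, 0.9529735443328584, 0.30298649992776777, 0.4184582444393708], [0.9999796628780782, -0.005992953370685876, -0.0021813619920565417, 0.0819740466605067], [-0.00026299630302866346, 0.30299423808310977, -0.9529923517643665, 0.5246054812946866], [0,0,0,1]])
np.save("w1.npy",T1)
c1=(m,T1);c2=(m,np.load("w2.npy"))
def both(n,a,b,z):
    print(n,tri([ray(c1,*a),ray(c2,*b)]),atz(c1,*a,z),atz(c2,*b,z))
both("hub",(381.7,246),(430.5,203.3),.11)
both("brass",(434.3,229),(479.1,188.7),.066)
both("st2",(434,187.5),(482,148.5),.066)
both("st1",(432.5,150),(483,105.5),.066)
both("st0",(432,108),(484.1,59),.066)
for n,a,b in zip("abcd",[(151,75),(237,76),(240,222),(165,221)],[(190,27),(277,29),(278,185),(201,185)]): both("tray"+n,a,b,.025)
# green / pan segmentation in w2
im=cv2.imread("pics/w2.png");hsv=cv2.cvtColor(im,cv2.COLOR_BGR2HSV)
g=cv2.inRange(hsv,(50,120,60),(75,255,255));n,l,st,ce=cv2.connectedComponentsWithStats(g)
for i in range(1,n):
    if st[i,4]>800: print("green",st[i],ce[i])
# pan from top + w2
pm=im[60:180,15:135].astype(int); 
t=cam("top");both=None
tp=cv2.imread("pics/top0.png")
for nm,img,c,(x0,y0,x1,y1) in[("w2",im,c2,(5,55,140,185)),("top",tp,t,(410,165,465,215))]:
    sub=img[y0:y1,x0:x1].astype(int)
    b,gg,r=sub[...,0],sub[...,1],sub[...,2]
    msk=(((r-gg)>4)&(r>150)).astype(np.uint8)
    msk=cv2.morphologyEx(msk,cv2.MORPH_OPEN,np.ones((3,3)))
    k,_=max(((k,cv2.contourArea(k)) for k in cv2.findContours(msk,0,1)[0]),key=lambda t:t[1])
    e=cv2.fitEllipse(cv2.convexHull(k)); u=e[0][0]+x0,e[0][1]+y0
    print(nm,u,e[1],atz(c,*u,.07))
E
```

```text
hub [0.6098 0.1671 0.1094] [0.6095 0.167  0.11  ] [0.6096 0.1669 0.11  ]
brass [0.6054 0.2512 0.0596] [0.6038 0.2498 0.066 ] [0.6028 0.247  0.066 ]
st2 [0.5497 0.2524 0.0439] [0.5424 0.2434 0.066 ] [0.5475 0.2431 0.066 ]
st1 [0.4923 0.239  0.0599] [0.4909 0.2364 0.066 ] [0.4926 0.2366 0.066 ]
st0 [0.4371 0.2317 0.0624] [0.437  0.2306 0.066 ] [0.4375 0.2302 0.066 ]
traya [ 0.3933 -0.1415  0.0251] [ 0.393  -0.1419  0.025 ] [ 0.3936 -0.1412  0.025 ]
trayb [ 0.394  -0.029   0.0083] [ 0.395  -0.0252  0.025 ] [ 0.3964 -0.0276  0.025 ]
trayc [ 0.6037 -0.0336  0.035 ] [ 0.6068 -0.0366  0.025 ] [ 0.607  -0.0341  0.025 ]
trayd [ 0.604  -0.1487  0.0299] [ 0.6044 -0.1523  0.025 ] [ 0.6066 -0.1491  0.025 ]
green [  188    26    90   160 11143] [235.7791  97.4782]
w2 (71.95088195800781, 118.55420684814453) (91.83506774902344, 112.72911071777344) [ 0.5065 -0.2898  0.07  ]
top (438.0764350891113, 190.26816749572754) (42.48965835571289, 45.476722717285156) [ 0.5083 -0.2876  0.07  ]
```

```bash
cat >> h.py <<'E'
def Rt(yaw,tilt):
    "tool rot: x leans along heading yaw (rad), tool z tilted towards heading"
    d=np.array([np.cos(yaw),np.sin(yaw),0]);u=np.array([0,0,1])
    z=np.sin(tilt)*d-np.cos(tilt)*u;x=np.cos(tilt)*d+np.sin(tilt)*u
    return R.from_matrix(np.c_[x,np.cross(z,x),z])
def delta(G,Rd,back=0,cur=None,gp=.019):
    "rows for grasp point G, orientation Rd, backed off along z; from cur=(p,R)"
    p=np.array(G)+(gp-back)*Rd.as_matrix()[:,2]
    if cur is None: o=robot.get_obs();cur=(np.array(o["position"]),R.from_quat(o["tool_rot"]))
    print("dp",np.round(cur[1].inv().apply(p-cur[0])*1000,1),"rot",np.round((cur[1].inv()*Rd).as_rotvec(),3),"TCP",np.round(p,4))
    return p,Rd
E
python3 - <<'E'
from h import *
Rd=Rt(np.radians(96.2),np.pi/4)
c=delta((.6096,.167,.088),Rd,.11)
delta((.6096,.167,.088),Rd,0,c)
E
```

```text
dp [-55.6  79.6 209.9] rot [-0.571  0.636  1.378] TCP [0.6165 0.103  0.1523]
dp [  0.  -0. 110.] rot [0. 0. 0.] TCP [0.6081 0.1804 0.0746]
```

```bash
python3 -m jog '{"dp":[[-10,10,0],[-20,20,10],[-30,30,30],[-40,40,50],[-45,50,70],[-50,60,95],[-55.6,79.6,120],[-55.6,79.6,145],[-55.6,79.6,170],[-55.6,79.6,190],[-55.6,79.6,210],[-55.6,79.6,210]],"delta_rot":[[-0.052,0.058,0.125],[-0.104,0.116,0.25],[-0.156,0.174,0.375],[-0.208,0.232,0.5],[-0.26,0.29,0.626],[-0.312,0.348,0.75],[-0.364,0.405,0.876],[-0.415,0.463,1.0],[-0.467,0.52,1.127],[-0.519,0.578,1.25],[-0.571,0.636,1.378],[-0.571,0.636,1.378]],"gripper":[1,1,1,1,1,1,1,1,1,1,1,1]}' 40
python3 - <<'E'
from h import *
np.set_printoptions(precision=3,suppress=True)
print(robot.get_obs()["q"])
delta((.6096,.167,.088),Rt(np.radians(96.2),np.pi/4))
c=cam("wrist");im=robot.camera("wrist");save(im,"w3.png");print([proj(c,(.6096,.167,z)) for z in(.11,.088)],proj(c,(.604,.2485,.066)))
E
```

```text
time: 4.75
position: [0.614, 0.1027, 0.1495]
tool_rot: [0.618, 0.686, 0.254, -0.288]
ft_force: [0.7, -1.4, -0.2]
grip_width: 0.0871
grip_force: 0.0
[-0.346  0.762  1.488  0.704  1.372 -0.769]
dp [  1.9   3.1 108.1] rot [-0.005 -0.002 -0.006] TCP [0.608 0.18  0.075]
[(np.float64(320.3446860637091), np.float64(191.45997852137825)), (np.float64(320.2184541812346), np.float64(205.54976869619705))] (np.float64(323.0030715722569), np.float64(138.2223354400072))
```

View pics/w3.png

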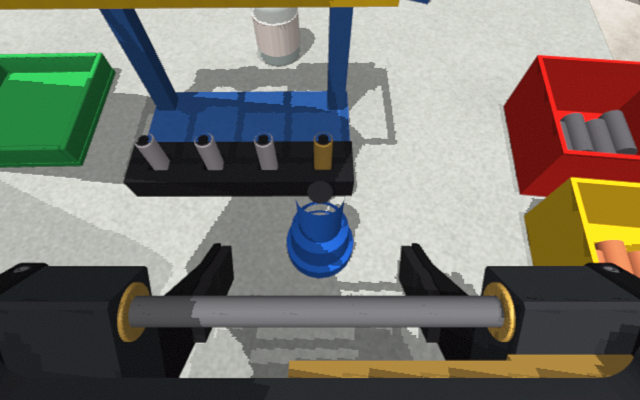

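The picture shows the bore at (320,191) and the brass top at (323,138), both where they were predicted, so I'm going in on the neck.

```bash
python3 -m jog '{"dp":[[1,2,40],[2,3,75],[2,3,100],[2,3,108],[2,3,108],[2,3,108],[2,3,108],[2,3,108],[2,3,108],[2,3,108],[2,3,108]],"delta_rot":[[0,0,0],[0,0,0],[0,0,0],[0,0,0],[0,0,0],[0,0,0],[0,0,0],[0,0,0],[0,0,0],[0,0,0],[0,0,0]],"gripper":[1,1,1,1,1,-1,-1,-1,-1,-1,-1]}' 40
python3 - <<'E'
from h import *
np.set_printoptions(precision=3,suppress=True)
o=robot.get_obs();print(o["q"],o["grip_width"],o["grip_force"])
delta((.6096,.167,.088),Rt(np.radians(96.2),np.pi/4))
E
```

```text
time: 5.9
position: [0.6124, 0.1795, 0.0776]
tool_rot: [0.617, 0.688, 0.256, -0.284]
ft_force: [0.1, 0.4, -0.2]
grip_width: 0.0469
grip_force: 0.0
[-0.23   0.857  1.539  0.796  1.201 -0.816] 0.046888174294028195 0.0
dp [-1.2 -4.1  3.1] rot [0.001 0.001 0.001] TCP [0.608 0.18  0.075]
```

```bash
python3 -m jog '{"dp":[[0,0,0],[0,0,0],[0,0,0],[0,0,0]],"delta_rot":[[0,0,0],[0,0,0],[0,0,0],[0,0,0]],"gripper":[-1,-1,-1,-1]}' 40
python3 - <<'E'
from h import *
np.set_printoptions(precision=4,suppress=True)
o=robot.get_obs();print(o["q"],o["grip_width"],o["grip_force"],o["position"])
d0=np.array(o["position"])
Rc=R.from_quat(o["tool_rot"])
print(Rc.inv().apply([0,0,1]),Rc.inv().apply([0,-1,0]),Rc.inv().apply([1,0,0]))
# orientation options at tray: yaw,  wrist joints for guessed q1, a
Rz=lambda ax,v:R.from_euler(ax,v)
for yaw in(96,75,55):
  for q1 in(-.9,-.6):
    for a in(2.3,2.7):
      print(yaw,q1,a,(Rz("y",-a)*Rz("z",-q1)*Rt(np.radians(yaw),np.pi/4)*Rz("z",-np.pi/2)).as_euler("ZYZ"))
E
```

```text
time: 6.3
position: [0.6116, 0.1799, 0.0775]
tool_rot: [0.617, 0.688, 0.255, -0.285]
ft_force: [-2.7, 0.3, 0.9]
grip_width: 0.0352
grip_force: 39.7
[-0.2299  0.8575  1.5393  0.796   1.2014 -0.8157] 0.03518437712040436 39.70942719024606 [0.6116 0.1799 0.0775]
[ 0.7066  0.0001 -0.7076] [-0.7034 -0.1089 -0.7024] [-0.0772  0.994  -0.0769]
96 -0.9 2.3 [ 0.3891  1.5447 -1.1592]
96 -0.9 2.7 [ 0.4233  1.1764 -1.3199]
96 -0.6 2.3 [ 0.5743  1.4409 -0.9608]
96 -0.6 2.7 [ 0.6448  1.1113 -1.199 ]
75 -0.9 2.3 [ 0.6127  1.4132 -0.9192]
75 -0.9 2.7 [ 0.6936  1.0937 -1.1741]
75 -0.6 2.3 [ 0.7731  1.2701 -0.7429]
75 -0.6 2.7 [ 0.914   1.0015 -1.0717]
55 -0.9 2.3 [ 0.7974  1.2442 -0.7157]
55 -0.9 2.7 [ 0.9502  0.9847 -1.0568]
55 -0.6 2.3 [ 0.9347  1.0737 -0.558 ]
55 -0.6 2.7 [ 1.1752  0.873  -0.9791]
```

```bash
python3 -m jog '{"dp":[[14,0,-14],[35,0,-35],[49.5,0,-49.5],[33,-19,-66],[13,-42,-86],[-15,-75,-114],[-43,-107,-142],[-71,-140,-170],[-93,-166,-192],[-110,-186,-209],[-115.6,-192,-214.4],[-115.6,-192,-214.4]],"delta_rot":[[0,0,0],[0,0,0],[0,0,0],[0,0,0],[0,0,0],[0,0,0],[0,0,0],[0,0,0],[0,0,0],[0,0,0],[0,0,0],[0,0,0]],"gripper":[-1,-1,-1,-1,-1,-1,-1,-1,-1,-1,-1,-1]}' 40
python3 - <<'E'
from h import *
np.set_printoptions(precision=4,suppress=True)
o=robot.get_obs();print(o["q"],o["grip_width"],o["grip_force"],o["ft_force"])
Rc=R.from_quat(o["tool_rot"]);p=np.array(o["position"])
print("G",p-.019*Rc.as_matrix()[:,2])
im=robot.camera("top");save(im,"t2.png");im2=robot.camera("scene");save(im2,"s2.png")
a=cv2.resize(im[130:260,310:490],None,fx=2.2,fy=2.2*130/130,interpolation=2)
b=cv2.resize(im2[180:330,200:330],None,fx=2.9,fy=2.9*1,interpolation=2)
h=min(a.shape[0],b.shape[0]);save(np.hstack([a[:h],b[:h]])[:600,:800],"c2.png");print(a.shape,b.shape)
E
```

```text
time: 7.5
position: [0.4472, -0.0748, 0.1469]
tool_rot: [0.618, 0.687, 0.256, -0.282]
ft_force: [0.0, -0.3, -2.8]
grip_width: 0.0349
grip_force: 39.7
[-0.7547  0.6747  1.7472  0.4885  1.3872 -1.12  ] 0.03491205063703788 39.673402566695586 [ 0.0167 -0.313  -2.8392]
G [ 0.4486 -0.0881  0.1603]
(286, 396, 3) (435, 377, 3)
```

View pics/s2.png

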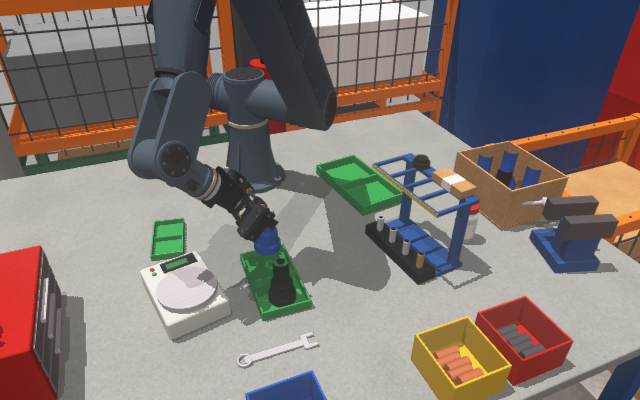

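The hub hangs upright over the empty cell of the middle tray, at about (268,243) in the scene view. I'll lower it now.

```bash
python3 -m jog '{"dp":[[-15,0,15],[-30,0,30],[-38,0,38],[-42,0,42],[-44.5,0,44.5],[-44.5,0,44.5]],"delta_rot":[[0,0,0],[0,0,0],[0,0,0],[0,0,0],[0,0,0],[0,0,0]],"gripper":[-1,-1,-1,-1,-1,-1]}' 40
python3 -m jog '{"dp":[[-0.7,0,0.7],[-0.7,0,0.7]],"delta_rot":[[0,0,0],[0,0,0]],"gripper":[-1,-1]}'
python3 -m jog '{"dp":[[-0.7,0,0.7],[-0.7,0,0.7]],"delta_rot":[[0,0,0],[0,0,0]],"gripper":[-1,-1]}'
```

```text
time: 8.2
position: [0.4469, -0.0727, 0.0845]
tool_rot: [0.617, 0.688, 0.256, -0.284]
ft_force: [-0.9, 0.1, -2.9]
grip_width: 0.0354
grip_force: 39.7
time: 8.4
position: [0.4469, -0.0732, 0.0838]
tool_rot: [0.617, 0.688, 0.256, -0.283]
ft_force: [1.5, -0.9, -2.9]
grip_width: 0.0353
grip_force: 39.7
time: 8.6
position: [0.4467, -0.0731, 0.0826]
tool_rot: [0.617, 0.688, 0.256, -0.284]
ft_force: [-0.2, -0.6, -3.2]
grip_width: 0.0355
grip_force: 39.7
```

```bash
for i in 1 2 ; do python3 -m jog '{"dp":[[-0.7,0,0.7],[-0.7,0,0.7]],"delta_rot":[[0,0,0],[0,0,0]],"gripper":[-1,-1]}' | grep -E 'pos|ft_'; done
```

```text
position: [0.4466, -0.0728, 0.0823]
ft_force: [-1.1, -1.4, 4.8]
position: [0.4465, -0.0726, 0.0823]
ft_force: [-1.3, -2.6, 9.0]
```

```bash
python3 -m jog '{"dp":[[0.5,0,-0.5],[0.5,0,-0.5],[0.5,0,-0.5],[0.5,0,-0.5],[0.5,0,-0.5],[0.5,0,-10],[0.5,0,-35],[0.5,0,-70],[0.5,0,-110],[0.5,0,-140],[0.5,0,-140]],"delta_rot":[[0,0,0],[0,0,0],[0,0,0],[0,0,0],[0,0,0],[0,0,0],[0,0,0],[0,0,0],[0,0,0],[0,0,0],[0,0,0]],"gripper":[0.4,0.4,0.4,0.4,0.4,0.4,0.4,0.4,0.4,0.2,-0.08]}'
python3 - <<'E'
from h import *
np.set_printoptions(precision=4,suppress=True)
Rd=Rt(np.radians(96.2),np.pi/4)
o=robot.get_obs();print(o["time"],o["position"],o["q"])
c=cam("wrist");im=robot.camera("wrist");save(im,"w4.png")
print(proj(c,(.4475,-.0863,.115)),proj(c,(.4475,-.0863,.005)))
c1=delta((.604,.2485,.054),Rd,.13)
delta((.604,.2485,.054),Rd,0,c1)
E
```

```text
time: 10.1
position: [0.4592, -0.1754, 0.1821]
tool_rot: [0.618, 0.689, 0.255, -0.279]
ft_force: [0.5, -0.4, -0.0]
grip_width: 0.0518
grip_force: 0.0
10.1 [ 0.4592 -0.1754  0.1821] [-0.8607  0.6798  1.5556  0.4139  1.5821 -1.1116]
(np.float64(312.86454684122333), np.float64(179.46705641036874)) (np.float64(312.9149435625363), np.float64(230.80298131430578))
dp [196.5 190.  263.6] rot [0.004 0.005 0.002] TCP [0.6125 0.1705 0.1325]
dp [  0.  -0. 130.] rot [0. 0. 0.] TCP [0.6025 0.2619 0.0406]
```

View pics/w4.png

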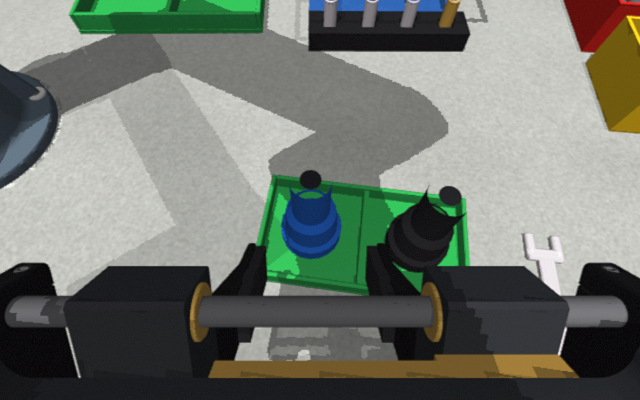

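The blue hub stands upright in its cell, foot flat at (311,240) and bore at (311,179) as predicted. Next is the bushing.

```bash
python3 -m jog '{"dp":[[10,10,12],[30,29,38],[52,50,70],[74,71,100],[98,95,132],[122,119,164],[146,142,196],[170,164,228],[188,182,252],[196.5,190,263.6],[196.5,190,263.6],[196.5,190,263.6]],"delta_rot":[[0,0,0],[0,0,0],[0,0,0],[0,0,0],[0,0,0],[0,0,0],[0,0,0],[0,0,0],[0,0,0],[0,0,0],[0,0,0],[0,0,0]],"gripper":[-0.08,-0.08,-0.08,-0.08,-0.08,-0.08,-0.08,-0.08,-0.08,-0.08,-0.08,-0.08]}' 30
python3 - <<'E'
from h import *
np.set_printoptions(precision=4,suppress=True)
Rd=Rt(np.radians(96.2),np.pi/4)
o=robot.get_obs();print(o["q"])
c=cam("wrist");im=robot.camera("wrist");save(im,"w5.png")
for x,y in[(.604,.2485),(.5483,.2425),(.4927,.2365)]: print(proj(c,(x,y,.066)),proj(c,(x,y,.03)))
delta((.604,.2485,.054),Rd,0)
x0,y0=190,40
save(cv2.resize(im[y0:y0+260,x0:x0+266],None,fx=2.2,fy=2.2,interpolation=2),"c5.png")
E
```

```text
time: 11.35
position: [0.6096, 0.1733, 0.1317]
tool_rot: [0.617, 0.688, 0.255, -0.285]
ft_force: [0.4, -0.7, -0.4]
grip_width: 0.0402
grip_force: 0.0
[-0.2406  0.7731  1.5321  0.7669  1.2722 -0.7523]
(np.float64(319.66491179407353), np.float64(195.28577080731242)) (np.float64(319.2849169714117), np.float64(214.7690718752747))
(np.float64(248.8721522422984), np.float64(195.20265413293708)) (np.float64(255.91790270786416), np.float64(214.69045048540147))
(np.float64(178.23672693851327), np.float64(195.13160829296342)) (np.float64(192.68874222127153), np.float64(214.62295258953668))
dp [ -0.9   2.1 128.1] rot [ 0.     0.001 -0.   ] TCP [0.6025 0.2619 0.0406]
```

View pics/c5.png

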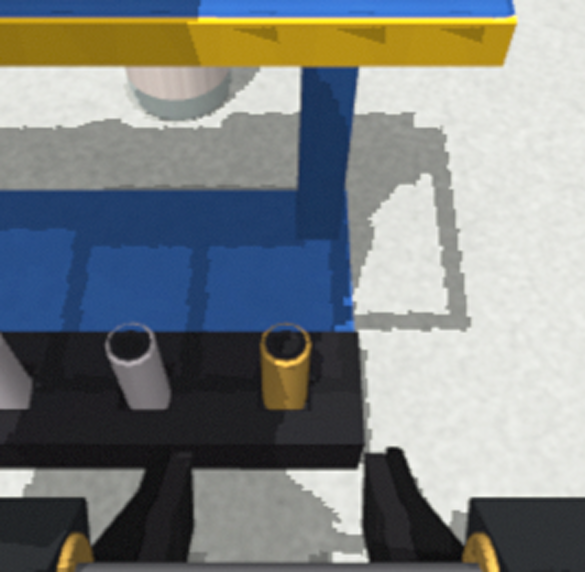

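The crop shows the brass top at (320,197) in the full picture, against a prediction of (319.7,195), with the neighbouring steel as predicted. It is about 12 mm clear of the fingers at this opening.

```bash
python3 -m jog '{"dp":[[-0.5,1,30],[-1,2.3,60],[-1,2.3,90],[-1,2.3,110],[-1,2.3,122],[-1,2.3,127],[-1,2.3,127],[-1,2.3,127]],"delta_rot":[[0,0,0],[0,0,0],[0,0,0],[0,0,0],[0,0,0],[0,0,0],[0,0,0],[0,0,0]],"gripper":[-0.08,-0.08,-0.08,-0.08,-0.08,-0.08,-0.08,-0.08]}' 30
python3 - <<'E'
from h import *
delta((.604,.2475,.054),Rt(np.radians(96.2),np.pi/4),0)
E
```

```text
time: 12.2
position: [0.6047, 0.261, 0.0424]
tool_rot: [0.617, 0.688, 0.256, -0.283]
ft_force: [0.1, -0.7, -1.4]
grip_width: 0.04
grip_force: 0.0
dp [-1.2 -2.1  1.4] rot [0.003 0.002 0.002] TCP [0.6025 0.2609 0.0406]
```

```bash
python3 - <<'E'
from h import *
c=cam("wrist");im=robot.camera("wrist");save(im,"w6.png")
hsv=cv2.cvtColor(im,cv2.COLOR_RGB2HSV);g=cv2.inRange(hsv,(15,140,60),(28,255,255));g[:120]=0;g[260:]=0
n,l,st,ce=cv2.connectedComponentsWithStats(g)
for i in range(1,n):
    if st[i,4]>40: print(st[i],ce[i])
T=c[1];o=robot.get_obs();Rc=R.from_quat(o["tool_rot"]).as_matrix();p=np.array(o["position"])
print([proj(c,p-.019*Rc[:,2]+Rc[:,1]*s) for s in(-.009,0,.009)])
s=im[60:320,190:456];save(cv2.resize(s,None,fx=2.2,fy=2.2,interpolation=2),"c6.png")
E
```

```text
[300 254  25   6  45] [312.02222222 256.55555556]
[(np.float64(297.6073478596046), np.float64(280.78228933894127)), (np.float64(316.782857126362), np.float64(280.7743151071669)), (np.float64(335.9575965922261), np.float64(280.766341195518))]
```

View pics/c6.png

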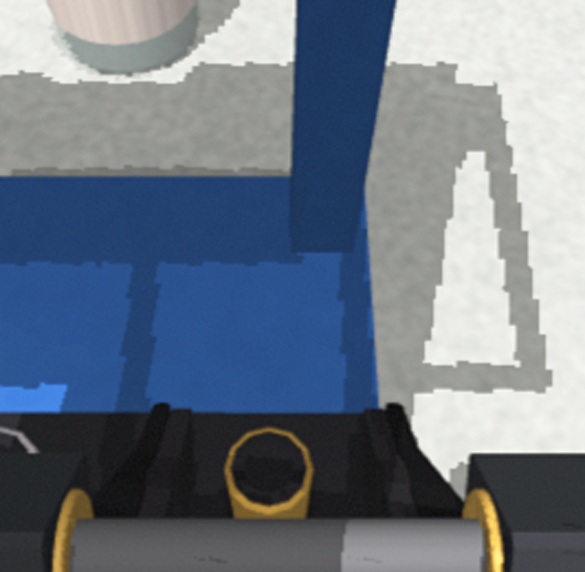

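The rim is centred at column 312, with the finger centre at 317. I'll shift 2 mm along tool −y, then close.

```bash
python3 -m jog '{"dp":[[0,-2,0],[0,-2,0],[0,-2,0],[0,-2,0],[0,-2,0],[0,-2,0],[0,-2,0],[0,-2,0],[0,-2,0]],"delta_rot":[[0,0,0],[0,0,0],[0,0,0],[0,0,0],[0,0,0],[0,0,0],[0,0,0],[0,0,0],[0,0,0]],"gripper":[-0.08,-0.08,-0.08,-1,-1,-1,-1,-1,-1]}' 30
python3 - <<'E'
from h import *
np.set_printoptions(precision=4,suppress=True)
delta((.604,.2475,.054),Rt(np.radians(96.2),np.pi/4),0)
Rc=R.from_quat(robot.get_obs()["tool_rot"]);print(Rc.inv().apply(np.eye(3)))
E
```

```text
time: 13.15
position: [0.6018, 0.2615, 0.0417]
tool_rot: [0.617, 0.688, 0.256, -0.284]
ft_force: [0.5, 0.1, -1.1]
grip_width: 0.0157
grip_force: 29.9
dp [-1.3  0.7  0.3] rot [0.001 0.001 0.001] TCP [0.6025 0.2609 0.0406]
[[-0.0776  0.9941 -0.0753]
 [ 0.7039  0.1081  0.7021]
 [ 0.7061  0.0014 -0.7081]]
```

```bash
python3 -m jog '{"dp":[[1.4,0,-1.4],[2.8,0,-2.8],[5,0,-5],[8,0,-8],[11,0,-11],[13.5,0,-13.5],[13.5,0,-13.5]],"delta_rot":[[0,0,0],[0,0,0],[0,0,0],[0,0,0],[0,0,0],[0,0,0],[0,0,0]],"gripper":[-1,-1,-1,-1,-1,-1,-1]}' 30
python3 - <<'E'
from h import *
im=robot.camera("wrist");save(im,"w7.png")
s=robot.camera("scene");save(s,"s7.png")
a=cv2.resize(im[100:300,220:420],(400,400),interpolation=2);b=cv2.resize(s[200:300,350:450],(400,400),interpolation=2)
save(np.hstack([a,b]),"c7.png")
E
```

```text
time: 13.85
position: [0.6021, 0.2615, 0.0616]
tool_rot: [0.617, 0.688, 0.256, -0.284]
ft_force: [0.5, -0.2, -1.6]
grip_width: 0.0161
grip_force: 29.9
```

View pics/c7.png

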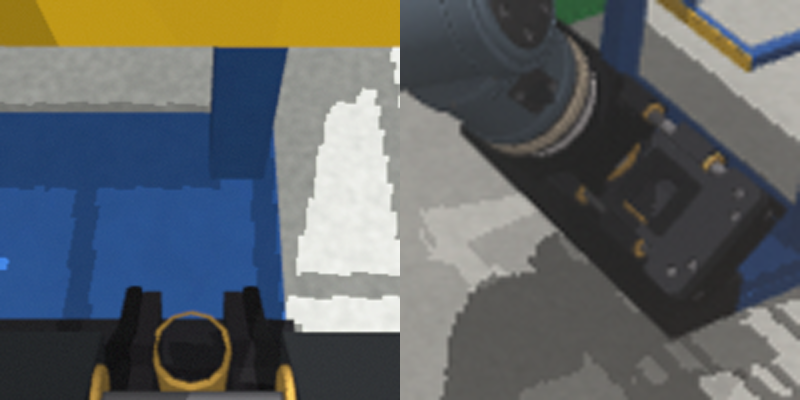

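The left crop shows the rim between the fingers at (316,273), moving with the tool and clear of the pocket. The right crop shows only the gripper over the rack.

```bash
python3 -m jog '{"dp":[[-7,-1,-7],[-21,-3,-21],[-42,-6.5,-42],[-50,-10,-75],[-45,-13,-123],[-30,-13,-150],[-20,-13,-160],[-20,-13,-160]],"delta_rot":[[0,0,0],[0,0,0],[0,0,0],[0,0,0],[0,0,0],[0,0,0],[0,0,0],[0,0,0]],"gripper":[-1,-1,-1,-1,-1,-1,-1,-1]}' 30
python3 - <<'E'
from h import *
np.set_printoptions(precision=4,suppress=True)
o=robot.get_obs();print(o["time"],o["q"],o["grip_width"],o["grip_force"])
Rc=R.from_quat(o["tool_rot"]);p=np.array(o["position"])
Rn=R.from_euler("z",-np.radians(52))*Rc
cur=(p,Rc)
zt=(.0937+.06)+.0134   # G z for TCP z 60mm above set-down
delta((.5075,-.288,p[2]+.0134),Rn,0,cur)
c=delta((.5075,-.288,zt),Rn,0,cur)
print(Rn.inv().apply([0,0,-1]))
E
```

```text
time: 14.75
position: [0.6033, 0.1331, 0.1616]
tool_rot: [0.617, 0.688, 0.257, -0.282]
ft_force: [-0.3, -0.5, -0.9]
grip_width: 0.0158
grip_force: 29.9
14.75 [-0.306   0.7247  1.5316  0.7279  1.3368 -0.7592] 0.015811220019301186 29.912577867507935
dp [-283.3 -129.9 -282.7] rot [-0.64  -0.005  0.643] TCP [ 0.5172 -0.2787  0.1615]
dp [-288.9 -129.9 -277.1] rot [-0.64  -0.005  0.643] TCP [ 0.5172 -0.2787  0.1536]
[-0.7053 -0.005   0.7089]
```

```bash
python3 -m jog '{"dp":[[7,-3,-21],[-2,-13,-44],[-20,-26,-69],[-49,-39,-98],[-78,-53,-127],[-106,-66,-155],[-135,-79,-184],[-164,-92,-213],[-192,-105,-241],[-220,-117,-269],[-246,-126,-283],[-270,-130,-290]],"delta_rot":[[-0.03,0,0.03],[-0.08,0,0.08],[-0.14,-0.001,0.141],[-0.2,-0.001,0.2],[-0.26,-0.002,0.261],[-0.32,-0.002,0.321],[-0.38,-0.003,0.382],[-0.44,-0.003,0.442],[-0.5,-0.004,0.502],[-0.56,-0.004,0.563],[-0.61,-0.005,0.613],[-0.64,-0.005,0.643]],"gripper":[-1,-1,-1,-1,-1,-1,-1,-1,-1,-1,-1,-1]}' 30
python3 -m jog '{"dp":[[0,0,0],[0,0,0]],"delta_rot":[[0,0,0],[0,0,0]],"gripper":[-1,-1]}' 30
python3 - <<'E'
from h import *
np.set_printoptions(precision=4,suppress=True)
o=robot.get_obs();print(o["time"],o["q"],o["grip_width"],o["grip_force"])
Rc=R.from_quat(o["tool_rot"]);M=Rc.as_matrix()
print("tilt",np.degrees(np.arccos(-M[2,2])),"yz",M[2,1])
delta((.5075,-.288,.0937+.0134+.012),Rt(np.arctan2(M[1,2],M[0,2]),np.pi/4))
s=robot.camera("scene");save(s,"s8.png");im=robot.camera("wrist");save(im,"w8.png")
a=cv2.resize(s[190:340,120:320],(400,300),interpolation=2);b=cv2.resize(im[120:320,150:450],(400,267),interpolation=2)
b=cv2.copyMakeBorder(b,0,33,0,0,0);save(np.hstack([a,b]),"c8.png")
E
```

```text
time: 15.95
position: [0.5152, -0.2746, 0.1729]
tool_rot: [0.857, 0.347, 0.353, -0.143]
ft_force: [1.1, 0.3, -1.2]
grip_width: 0.0158
grip_force: 29.9
time: 16.15
position: [0.5158, -0.2722, 0.1733]
tool_rot: [0.856, 0.349, 0.353, -0.144]
ft_force: [0.3, 0.3, -1.2]
grip_width: 0.0161
grip_force: 29.9
16.15 [-1.0634  0.6352  1.7199  0.8201  1.1928 -0.7439] 0.01605853018896541 29.912474756129086
tilt 44.81118500964748 yz -0.00147363152130911
dp [-50.2   5.5  45.5] rot [ 0.     0.003 -0.002] TCP [ 0.5171 -0.2786  0.1057]
```

View pics/c8.png

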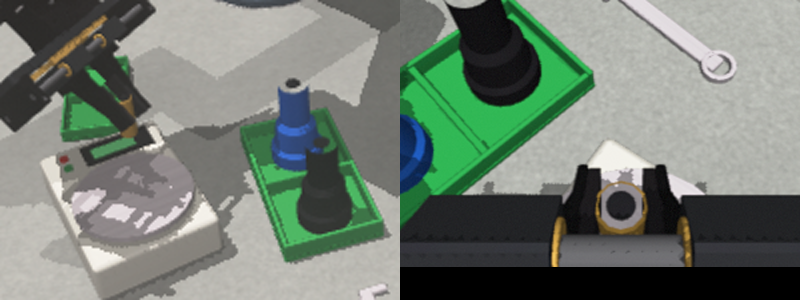

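The bushing hangs upright in the fingers above the scale, and the hub still stands upright in the tray. I'll lower it onto the pan.

```bash
python3 -m jog '{"dp":[[-15,2,13],[-32,4,28],[-44,5.5,39],[-50,5.5,45.5],[-53,5.5,48.5],[-54,5.5,49.5],[-54,5.5,49.5]],"delta_rot":[[0,0.003,0],[0,0.003,0],[0,0.003,0],[0,0.003,0],[0,0.003,0],[0,0.003,0],[0,0.003,0]],"gripper":[-1,-1,-1,-1,-1,-1,-1]}' 30 | grep -E 'pos|ft_'
for i in 1 2; do python3 -m jog '{"dp":[[-0.8,0,0.8],[-0.8,0,0.8]],"delta_rot":[[0,0,0],[0,0,0]],"gripper":[-1,-1]}' | grep -E 'pos|ft_'; done
```

```text
position: [0.5176, -0.2805, 0.1017]
ft_force: [-0.2, 0.5, -1.0]
position: [0.5175, -0.2808, 0.1006]
ft_force: [0.7, -0.4, -1.0]
position: [0.5174, -0.2806, 0.0992]
ft_force: [0.7, 0.0, -1.0]
```

```bash
for i in 1 2 3; do python3 -m jog '{"dp":[[-0.7,0,0.7],[-0.7,0,0.7]],"delta_rot":[[0,0,0],[0,0,0]],"gripper":[-1,-1]}' | grep -E 'pos|ft_'; done
```

```text
position: [0.5173, -0.2805, 0.098]
ft_force: [-0.2, -0.4, -1.5]
position: [0.5174, -0.2805, 0.0969]
ft_force: [0.3, 0.3, -0.8]
position: [0.5174, -0.2805, 0.096]
ft_force: [0.8, 0.3, -0.5]
```

```bash
for i in 1 2 3; do python3 -m jog '{"dp":[[-0.5,0,0.5],[-0.5,0,0.5]],"delta_rot":[[0,0,0],[0,0,0]],"gripper":[-1,-1]}' | grep -E 'pos|ft_|width'; done
```

```text
position: [0.5174, -0.2805, 0.0953]
ft_force: [0.4, -0.6, -0.2]
grip_width: 0.016
position: [0.5174, -0.2806, 0.0946]
ft_force: [0.3, 0.3, -1.0]
grip_width: 0.016
position: [0.5174, -0.2805, 0.0939]
ft_force: [0.5, 0.3, -1.6]
grip_width: 0.016
```

```bash
for i in 1 2 3; do python3 -m jog '{"dp":[[-0.4,0,0.4],[-0.4,0,0.4]],"delta_rot":[[0,0,0],[0,0,0]],"gripper":[-1,-1]}' | grep -E 'pos|ft_'; done
```

```text
position: [0.5175, -0.2805, 0.0936]
ft_force: [-0.8, 0.3, 1.1]
position: [0.5176, -0.2805, 0.0936]
ft_force: [-1.7, -1.1, 3.2]
position: [0.5177, -0.2805, 0.0935]
ft_force: [-3.0, -0.9, 7.8]
```

```bash
python3 -m jog '{"dp":[[0.5,0,-0.5],[0.5,0,-0.5],[0.5,0,-0.5],[0.5,0,-0.5],[0.5,0,-0.5],[0.5,0,-0.5],[0.5,0,-8],[0.5,0,-25],[0.5,0,-55],[0.5,0,-90],[0.5,0,-120],[0.5,0,-120]],"delta_rot":[[0,0,0],[0,0,0],[0,0,0],[0,0,0],[0,0,0],[0,0,0],[0,0,0],[0,0,0],[0,0,0],[0,0,0],[0,0,0],[0,0,0]],"gripper":[-0.6,-0.4,0.1,0.1,0.1,0.1,0.1,0.1,0.1,0.1,0.1,0.1]}'
python3 - <<'E'
from h import *
c=cam("wrist");print(proj(c,(.5075,-.288,.118)),proj(c,(.5075,-.288,.07)))
s=robot.camera("scene");save(s,"s9.png");im=robot.camera("wrist");save(im,"w9.png")
a=cv2.resize(s[190:340,120:320],(400,300),interpolation=2);b=cv2.resize(im[100:300,150:450],(400,267),interpolation=2)
b=cv2.copyMakeBorder(b,0,33,0,0,0);save(np.hstack([a,b]),"c9.png")
E
```

```text
time: 20.35
position: [0.4559, -0.3442, 0.1809]
tool_rot: [0.857, 0.348, 0.354, -0.138]
ft_force: [0.6, 0.6, 0.6]
grip_width: 0.0477
grip_force: 0.0
(np.float64(309.08841465590837), np.float64(192.02655930617638)) (np.float64(309.43539928338873), np.float64(217.5604097768192))
```

View pics/c9.png

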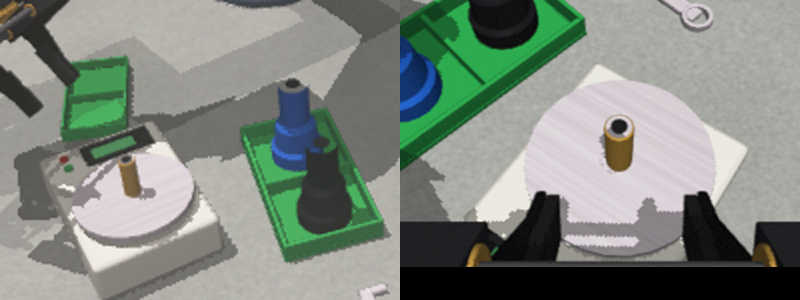

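The brass bushing stands upright at the middle of the pan and the hub upright in its cell. The gripper is clear of everything.

```bash
python3 -c "
from rig import robot
print(robot.hand_in())"
```

```text
the job is handed in; nothing more can be done
None
```

I set the blue hub upright in the green tray's empty cell, then stood the brass bushing upright near the middle of the scale pan, and handed the job in at about 20 s with the gripper clear.

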